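# Flip the photometer's light cover shut and take the reading

## Task

A sample cell already stands in the photometer, but the instrument's hinged light cover has been left open. With the fingertips, gently push the cover over from behind until it is fully shut, without slamming or forcing it; only then press the wide oblong read key in the middle of the front edge right down and let it go, pressing no other key. Grasp and lift nothing: the photometer stays where it stands, and the things around it stay undisturbed.

Things in the scene. Friction and masses are not known exactly. Their poses are not given: they have to be found in the camera images.
- photometer: white benchtop photometer, about 1.1 kg, loose on rubber feet (slides if pushed with over about 6 N). 210 mm wide (y), 180 deep (x). Origin on the bench under its centre; +x to its rear, +y to its left (user in front), z up. Front half: key deck sloping from 44 mm high at the front edge up to 68 mm. Rear half 95 mm high: display on the right (y<0), cell well under the cover on the left (y>0)
- cover (a joint): angle in rad of the dark grey hinged light cover: 0 = shut and lying flat on the case, 1.57 = standing upright, 1.85 = leaning back against its stop. Its hinge is stiff: it stays at any angle, and needs about 1 N at its free edge to move either way. At 0 it lands firmly on a thin seal
- cover_hinge (a point): middle of the cover's hinge line (along the photometer's y) at the case's left rear top edge: 90 mm behind and 52.5 mm left of the photometer's origin, 98.5 mm above the bench. The cover is a hollow hood: 84 mm from hinge to free edge, 88 mm wide, its flat outer face 24 mm off the hinge plane (on top when shut, facing rear when open); a thumb lip sticks out 9 mm at the free edge's underside
- cover_edge (a point): middle of the free edge of the cover's flat outer face, 84 mm from the hinge line and 24 mm off the hinge plane; it moves with the cover. Its own axes: -x points from the hinge to the free edge, y along the hinge, +z out of the outer face (up when shut)
- read_key (a joint): travel in m of the READ key along its axis (square to the sloping deck): 0 = up, 0.004 = fully down. It springs back; it starts to move at about 1.3 N and is fully down at about 4 N
- read_key_top (a point): centre of the top of the READ key, the only oblong key: 48 mm wide (photometer's y) by 22 mm, in the middle of the front edge of the key deck, 62 mm in front of the photometer's origin; its top stands 7 mm proud of the deck, about 58 mm above the bench. Its z axis is its outward axis, tilted about 15 degrees to the front
- left_key (a joint): travel in m of a small round key (14 mm across, same spring and travel) in front of the display; 0 = up, 0.004 = fully down. Its place: 18 mm in front of the photometer's origin, 30 mm to the right
- right_key (a joint): travel in m of a second small round key like it, 18 mm in front of the photometer's origin, 75 mm to the right
- power_key (a joint): travel in m of a third small round key like it, at the front left corner of the key deck: 62 mm in front of the photometer's origin, 80 mm to the left
- cell: the sample cell, a glass vial 25 mm in diameter and 55 mm high with a black cap, standing 40 mm deep in the photometer's round well, so that 15 mm shows under the cover. Origin: centre of its underside
- spare_cell: a second such vial standing on the bench beside the photometer. Origin: centre of its underside
- bottle: a closed reagent bottle, 68 mm in diameter, about 155 mm high, standing on the bench beside the photometer. Origin: centre of its underside
- tape: a roll of masking tape lying flat on the bench, 96 mm outside diameter, 24 mm high. Origin: centre of its underside
Mind the look-alikes: they are no part of the job. What is shaped like the cell but brown or orange is not meant.

How it is judged:
By the outcome, as a careful person would: the job done as asked, in the order asked, and still so for the second after the job is handed in, with the robot touching nothing.
It also fails if it takes over 45 s, if anything falls off the work surface, if the arm or the gripper's body presses on something with over 40 N, if the wrist force passes 120 N, or if a joint passes its speed limit or range.

## Robot

A 6-joint arm with a two-finger parallel gripper is mounted at the origin on the work surface. World frame = base frame: x ahead of the robot, y to its left, z up, the work surface at z = 0. Lengths are in mm, angles in rad, forces in N, time in s.
With the tool pointing down it reaches from about 400 to 925 mm from the base axis. Payload 12.5 kg.
Tool frame: the origin (TCP) lies midway between the tips of the shut fingers; the grasp point (between the pads) lies env.grasp_offset behind it (env.grasp_offset is the distance from the TCP to the grasp point, in mm); x points along the fingers, y is the direction in which the jaws open and shut, and the axes are right-handed (so a half turn about x gives the same grasp; the last joint's range is limited). The gripper opens to 95 mm and grips with 3 to 60 N. Pads are 20 mm wide; open, the fingers measure 119 mm over their backs; the gripper's body (75 mm by 180 mm) begins 59 mm behind the grasp point.
Start: joints at [1.218, 0.491, 1.559, -0, 1.092, -0.106], TCP at [152.671, 606.085, 214.661] pointing down, gripper open.
Joint ranges: [-3.1, 3.1], [-0.84, 2.19], [0.05, 2.79], [-1.13, 4.28], [0.06, 2.93], [-2.69, 2.69]. Speed limits (rad/s): [2.22, 2.22, 2.79, 3.14, 3.14, 3.14].

## Interface

Orientations are given as [roll, pitch, yaw] about the fixed x, y, z axes, in that order (R = Rz(yaw) Ry(pitch) Rx(roll)).
In Python, from cell import env gives the robot as it stands.
- The arm moves only by the tool apply_moves, never from a script. Its arguments are lists of equal length, an entry for each row: "offset": the shift along the world's x, y, z in units of 25 mm (1.0 is 25 mm), a list of three; "yaw": the turn about the world's z in units of 6 degrees (1.0 is 6 degrees); "jaw": the closure, from -1 (fully open) to 1 (shut), so that 0 is half open. A call has 1 to 20 rows; each row is the pose to reach, as a shift and turn from the pose measured when the call began; what a row does not reach only later rows make up. A row lasts 1/8 s, in which the tool goes at most 62.5 mm and 10.7 degrees, less where a joint would pass 70% of its speed; a pose out of reach is approached as far as the arm can. A call with a gripper value outside its range is refused whole. The fingers move at their own pace and stop on an object; the grip force is fixed at half the most. Time passes only in rows, so rows that repeat a pose let the fingers close. It gives the time, the measured TCP pose, the force and the opening at its end, in the units of the state.
- env.state(): the state, without advancing time (a new reading comes with each control period).
- env.read_camera(name): name is "scene" or "top" or "wrist"; returns a dict with "frame" (420x560x3 uint8, red, green, blue), "fx", "fy", "cx", "cy" (pixels), "distortion" ([k1, k2, p1, p2, k3] as OpenCV has them; the pictures are not rectified), "xyz" and "rotation" of the camera in the world; the wrist camera has in their place "hand_eye" (4x4, takes a point from camera to tool coordinates, whose origin is the TCP and whose axes are the tool frame's). Camera axes: x right, y down, z forward; pixel columns grow to the right and rows downward; lengths in mm; the calibration is good to about 2 mm. A picture is of the moment at which its call begins: read the wrist's pose just before it. There is no depth.
- env.job_done(): hands the job in, once; it reports no verdict.
The state is a dict: "t": time; "joints": joint angles; "qvel": joint speeds; "tau": joint torques, N m; "eef_pos": TCP position; "tcp_rot": TCP orientation; "ft_force": force on the tool from outside, world axes, zero at the start; "moment": the same for the moment, N m; "opening": opening from 0.0 (shut) to 1.0 (fully open).
Only numpy, scipy, OpenCV 4.12 (cv2) and the standard library are available. Lean on these libraries where they do the work, as an engineer would, in place of code of your own. Each camera call takes 0.05 s, during which the arm holds its last target.

## Working session

There is one attempt and no reset: what is moved stays moved. The work goes in short steps, Python scripts to look and compute and a tool call to move; the robot and the scene stay as the last step left them, time stands still between calls to the robot, and variables do not carry over. Pictures are saved under pics/ and viewed, and the job is handed in when it is done.

Besides the shell and the picture viewer there is one more tool, called after "Emit:" as name(argument=value, ...), one argument or row to a line, values as JSON. apply_moves: Moves the arm, as the interface text tells. Its arguments: {"type":"object","properties":{"offset":{"type":"array"},"yaw":{"type":"array"},"jaw":{"type":"array"}},"required":["offset","yaw","jaw"]}

```bash
mkdir -p pics; ls; python3 - <<'E'
from cell import env
import cv2,json
s=env.state(); print(s); print(env.grasp_offset)
for n in ["scene","top","wrist"]:
    c=env.read_camera(n); cv2.imwrite(f"pics/{n}0.png",c["frame"][:,:,::-1]); c.pop("frame"); print(n,c)
E
```

```text
pics
{'t': 0.0, 'joints': array([ 1.21840819e+00,  4.91540498e-01,  1.55944528e+00, -2.08894633e-05,
        1.09171933e+00, -1.05602464e-01]), 'qvel': array([ 2.26783779e-04, -3.42662217e-05, -8.55523196e-04, -3.00109091e-04,
       -4.58529135e-04, -6.17349962e-04]), 'tau': array([-1.55889156e-03, -6.12635994e+01, -2.58182788e+01,  6.90967636e-02,
        4.81208134e-02, -9.59396334e-05]), 'eef_pos': array([152.5784595 , 605.83397577, 214.07503515]), 'tcp_rot': array([-1.65974609,  1.56968372, -1.90652213]), 'ft_force': array([-0.10297589,  0.39011065, -0.53283906]), 'moment': array([-0.0019227 , -0.0171649 , -0.04949828]), 'opening': 1.0037906685927906}
18.8
scene {'fx': 385.0473199732412, 'fy': 385.0473199732412, 'cx': 277.9348978694138, 'cy': 212.44844727491568, 'distortion': array([-0.10140728,  0.        ,  0.        ,  0.        ,  0.        ]), 'xyz': array([1017.01495159,  346.15466043,  555.00875306]), 'rotation': array([-2.25316689,  0.00944064,  2.16415663])}
top {'fx': 497.6729593138468, 'fy': 497.6729593138468, 'cx': 276.34604275669153, 'cy': 205.20404688972624, 'distortion': array([0.0097446, 0.       , 0.       , 0.       , 0.       ]), 'xyz': array([ 445.65767804,   36.70012785, 1038.40445931]), 'rotation': array([-3.04625157, -0.00963685, -1.59638168])}
wrist {'fx': 324.1987746324966, 'fy': 324.1987746324966, 'cx': 278.1425393883425, 'cy': 203.26802582207557, 'distortion': array([-0.06869502,  0.        ,  0.        ,  0.        ,  0.        ]), 'hand_eye': array([[-7.76104059e-04, -2.60002334e-01,  9.65607676e-01,
        -1.68999427e+02],
       [ 9.99999670e-01,  3.10125133e-05,  8.12097033e-04,
         4.59748652e-01],
       [-2.41093044e-04,  9.65607988e-01,  2.60002224e-01,
        -7.21970605e+01],
       [ 0.00000000e+00,  0.00000000e+00,  0.00000000e+00,
         1.00000000e+00]])}
```

View pics/scene0.png

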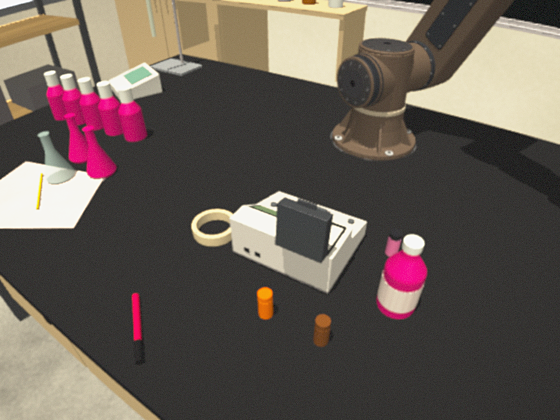

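View pics/top0.png

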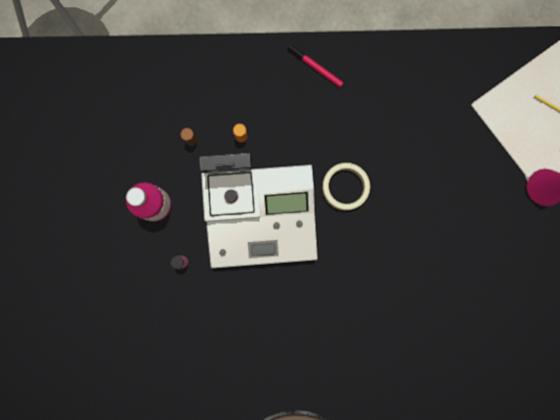

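View pics/wrist0.png

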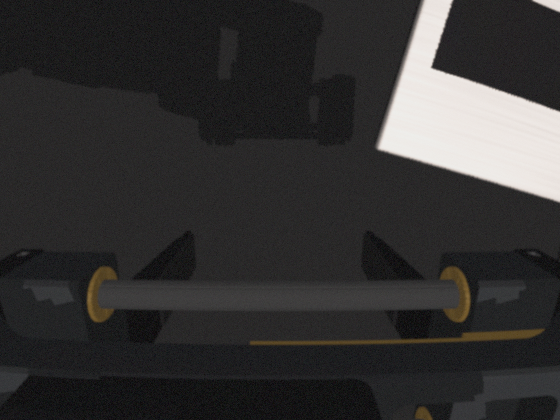

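```bash
cat > h.py <<'E'
import cv2,numpy as np
from scipy.spatial.transform import Rotation as R
from cell import env
def rot(r): return R.from_euler('xyz',r).as_matrix()
def cam(n):
    s=env.state(); c=env.read_camera(n)
    K=np.array([[c['fx'],0,c['cx']],[0,c['fy'],c['cy']],[0,0,1.]]);D=np.array(c['distortion'])
    if n=='wrist':
        T=np.eye(4);T[:3,:3]=rot(s['tcp_rot']);T[:3,3]=s['eef_pos'];T=T@c['hand_eye'];Rm,t=T[:3,:3],T[:3,3]
    else: Rm,t=rot(c['rotation']),np.array(c['xyz'])
    return dict(im=c['frame'][:,:,::-1].copy(),K=K,D=D,R=Rm,t=t)
def ray(c,p):
    u=cv2.undistortPoints(np.array([[p]],float),c['K'],c['D'])[0,0]
    return c['R']@np.array([u[0],u[1],1.])
def onz(c,p,z):
    d=ray(c,p); return c['t']+d*(z-c['t'][2])/d[2]
def tri(obs):
    A=np.zeros((3,3));b=np.zeros(3)
    for c,p in obs:
        d=ray(c,p);d/=np.linalg.norm(d);P=np.eye(3)-np.outer(d,d);A+=P;b+=P@c['t']
    return np.linalg.solve(A,b)
def proj(c,X):
    X=np.atleast_2d(X).astype(float); Xc=(X-c['t'])@c['R']
    return cv2.projectPoints(Xc,np.zeros(3),np.zeros(3),c['K'],c['D'])[0][:,0]
def crop(c,x0,y0,x1,y1,k,name):
    cv2.imwrite('pics/'+name,cv2.resize(c['im'][y0:y1,x0:x1],None,fx=k,fy=k,interpolation=cv2.INTER_CUBIC))
E
python3 - <<'E'
from h import *
c=cam('top'); crop(c,160,110,360,280,4,'top1.png')
c=cam('scene'); crop(c,180,180,380,320,4,'scene1.png')
E
```

```text
(no output)
```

View pics/top1.png

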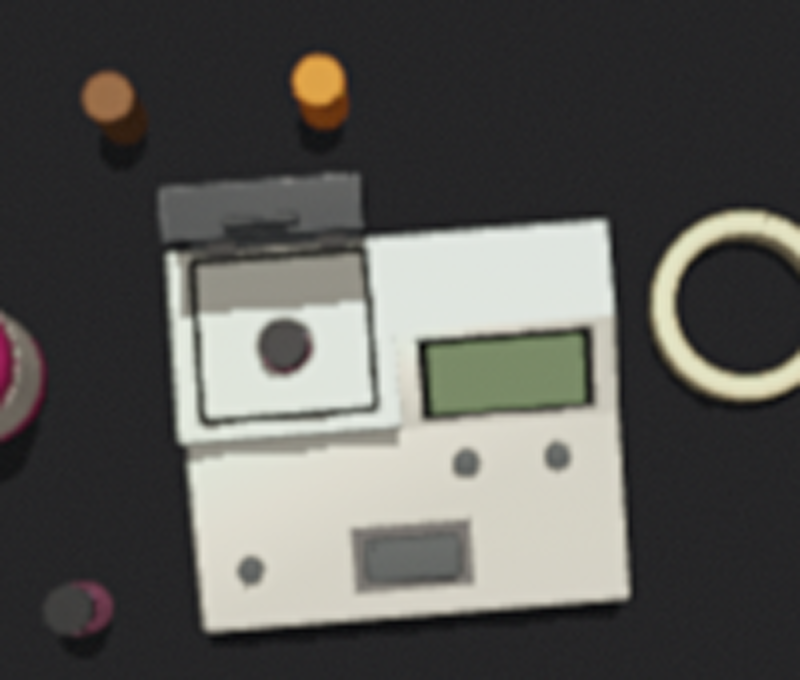

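View pics/scene1.png

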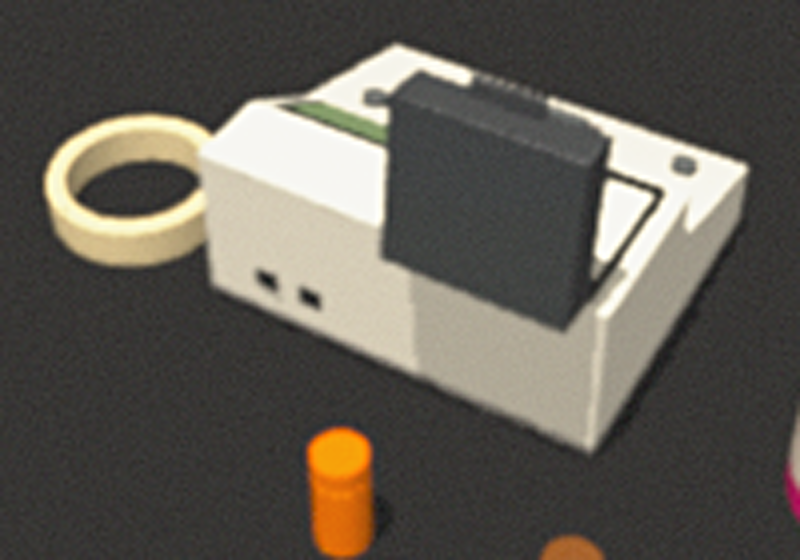

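```bash
cat >> h.py <<'E'
def P(x,y,k=4,x0=160,y0=110): return (x0+(x+.5)/k-.5, y0+(y+.5)/k-.5)
E
python3 - <<'E'
from h import *
np.set_printoptions(precision=1,suppress=True)
c=cam('top'); s=cam('scene')
pts={}
for n,p,z,l in [('read',(415,557),58,(-62,0)),('left',(466,462),None,(-18,-30)),('right',(557,455),None,(-18,-75)),('power',(250,570),None,(-62,80)),
  ('FL',(205,632),44,(-90,105)),('FR',(630,600),44,(-90,-105)),('RR',(608,220),95,(90,-105)),('cap',(285,346),110,None),('spare',(68,610),55,None),('orange',(320,80),55,None),('brown',(108,96),55,None)]:
    if z is None: z={'left':70,'right':70,'power':58}[n]
    w=onz(c,P(*p),z); pts[n]=(w,l); print(n,w)
A=[];B=[]
for n,(w,l) in pts.items():
    if l: A.append(l);B.append(w[:2])
A=np.array(A,float);B=np.array(B)
a0=A-A.mean(0);b0=B-B.mean(0)
th=np.arctan2((a0[:,0]*b0[:,1]-a0[:,1]*b0[:,0]).sum(),(a0*b0).sum())
Rm=np.array([[np.cos(th),-np.sin(th)],[np.sin(th),np.cos(th)]])
o=B.mean(0)-Rm@A.mean(0)
print('th',th,np.degrees(th),'o',o);print(B-(A@Rm.T+o))
L=lambda x,y,z:np.r_[Rm@[x,y]+o,z]
np.save('pose.npy',np.r_[o,th])
for n,pt,ps in [('edgeR',(360,174),(422,73)),('edgeL',(159,187),(607,137))]:
    pass
# cover outer face top corners: top-left-view; scene view: left corner (392,97) = photometer right; right corner (588,165)
for n,pt,ps in [('edgeR(y-)',(360,174),(392,98)),('edgeL(y+)',(159,187),(585,165))]:
    X=tri([(c,P(*pt)),(s,P(*ps,x0=180,y0=180))]); d=Rm.T@(X[:2]-o); print(n,X,'local',d,X[2], 'repro',proj(c,X),P(*pt),proj(s,X),P(*ps,x0=180,y0=180))
# check predicted scene px of rear corners
for X in [(90,-105,95),(90,105,95),(90,105,0),(90,-105,0),(-62,80,58)]:
    q=proj(s,L(*X))[0]; print(X,(q-[180,180])*4)
for a in [1.57,1.7,1.85]:
    # edge: hinge + 84*(-cos a, sin a)+24*(sin a, cos a)
    for y in (96.5,8.5):
        X=L(90-84*np.cos(a)+24*np.sin(a),y,98.5+84*np.sin(a)+24*np.cos(a)); print(a,y,X,(proj(c,X)[0]-[160,110])*4,(proj(s,X)[0]-[180,180])*4)
E
```

```text
read [453.7  52.5  58. ]
left [499.1  26.4  70. ]
right [501.4 -18.   70. ]
power [449.5 133.4  58. ]
FL [419.5 157.5  44. ]
FR [429.8 -53.6  44. ]
RR [612.2 -44.4  95. ]
cap [553.4 110.3 110. ]
spare [432.3 223.   55. ]
orange [694.   94.8  55. ]
brown [688.2 201.3  55. ]
th 0.05202383063774137 2.980745929645966 o [515.4  56.7]
[[ 0.2 -0.9]
 [ 0.   0.7]
 [-0.   1.2]
 [ 0.1  0.1]
 [-0.6  0.6]
 [-1.2 -0.7]
 [ 1.4 -0.9]]
edgeR(y-) [619.5  71.8 179.8] local [104.7   9.7] 179.75262978104033 repro [[249.  153.5]] (249.625, 153.125) [[276.9 204.1]] (277.625, 204.125)
edgeL(y+) [616.  158.  182.5] local [105.7  96. ] 182.48643974887233 repro [[199.5 156.3]] (199.375, 156.375) [[326.  220.9]] (325.875, 220.875)
(90, -105, 95) [196.5 146.6]
(90, 105, 95) [605.1 310.3]
(90, 105, 0) [588.1 456.4]
(90, -105, 0) [213.4 290.3]
(-62, 80, 58) [681.9 155.4]
1.57 96.5 [624.2 159.  182.5] [155.4 166.8] [575.6 176.4]
1.57 8.5 [628.8  71.1 182.5] [357.  151.9] [372.7 102.2]
1.7 96.5 [634.9 159.5 178.7] [155.1 144.6] [562.2 200.7]
1.7 8.5 [639.5  71.6 178.7] [355.6 129.8] [358.5 124.5]
1.85 96.5 [646.5 160.1 172.6] [155.5 121.8] [547.1 231.4]
1.85 8.5 [651.   72.2 172.6] [354.3 107.1] [343. 153.]
```

```bash
python3 - <<'E'
from h import *
np.set_printoptions(precision=3,suppress=True)
s=env.state(); print(rot(s['tcp_rot']), s['t'])
c=cam('top')
print('bottle',onz(c,(136,197),155),'tape',onz(c,(346,187),24))
o=np.load('pose.npy');th=o[2]
L=lambda x,y:np.array([[np.cos(th),-np.sin(th)],[np.sin(th),np.cos(th)]])@[x,y]+o[:2]
p=L(150,52.5);print(p,(np.r_[p,250]-s['eef_pos'])/25)
print('ylocal',np.degrees(th)+90, 'tooly',np.degrees(np.arctan2(*rot(s['tcp_rot'])[[1,0],1])))
E
```

```text
[[-0.     0.244  0.97 ]
 [-0.     0.97  -0.244]
 [-1.    -0.    -0.   ]] 0.35
bottle [550.721 275.379 155.   ] tape [ 576.464 -119.776   24.   ]
[662.51  116.895] [ 20.394 -19.565   1.419]
ylocal 92.98074592964596 tooly 75.85765125493592
```

Emit:
apply_moves(
  offset=[
    [1, -1, 1.4],
    [2.4, -2.4, 1.4],
    [4, -4, 1.4],
    [6, -6, 1.4],
    [8, -8, 1.4],
    [10, -9.6, 1.4],
    [12, -11.5, 1.4],
    [14, -13.5, 1.4],
    [16, -15.4, 1.4],
    [18, -17.3, 1.4],
    [19.5, -18.7, 1.4],
    [20.4, -19.55, 1.4],
    [20.4, -19.55, 1.4],
    [20.4, -19.55, 1.4],
    [20.4, -19.55, 1.4],
    [20.4, -19.55, 1.4],
  ],
  yaw=[0, 0.5, 1, 1.5, 2, 2.5, 2.85, 2.85, 2.85, 2.85, 2.85, 2.85, 2.85, 2.85, 2.85, 2.85],
  jaw=[1, 1, 1, 1, 1, 1, 1, 1, 1, 1, 1, 1, 1, 1, 1, 1],
)

```text
t: 2.4
eef_pos: [662.1, 118.4, 250.0]
tcp_rot: [-0.057, 1.57, -0.004]
ft_force: [0.4, -0.5, 0.2]
opening: 0.006
```

```bash
cat >> h.py <<'E'
def loc():
    s=env.state(); o=np.load('pose.npy');th=o[2];d=s['eef_pos'][:2]-o[:2];cs,sn=np.cos(th),np.sin(th)
    print('t',round(s['t'],2),'eef',s['eef_pos'].round(2),'local',round(cs*d[0]+sn*d[1],2),round(-sn*d[0]+cs*d[1],2),'F',s['ft_force'].round(2),'M',np.array(s['moment']).round(2),'op',round(s['opening'],3),'tooly',np.degrees(np.arctan2(*rot(s['tcp_rot'])[[1,0],1])).round(2))
E
python3 - <<'E'
from h import *
loc()
c=cam('scene'); crop(c,160,80,440,320,2.5,'scene2.png')
c=cam('wrist'); crop(c,0,0,560,420,1,'wrist2.png')
E
```

```text
t 2.4 eef [662.05 118.4  250.03] local 149.62 54.03 F [ 0.37 -0.51  0.17] M [0.   0.06 0.01] op 0.006 tooly 93.04
```

View pics/scene2.png

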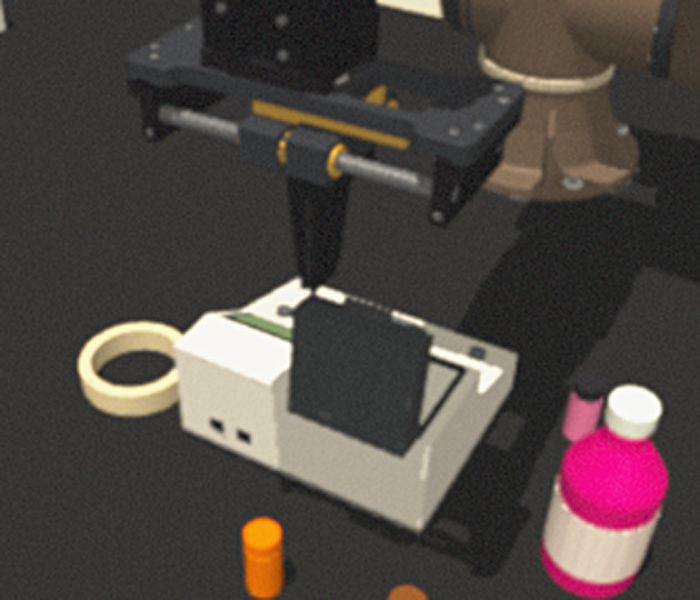

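View pics/wrist2.png

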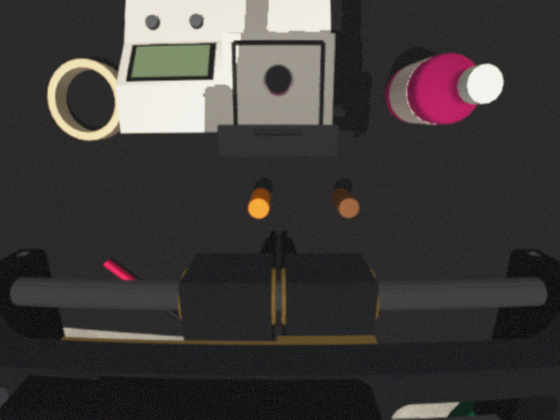

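```bash
python3 - <<'E'
from h import *
s=env.state();c=cam('scene'); print((proj(c,s['eef_pos'])[0]-[160,80])*2.5)
c=cam('wrist'); print(proj(c,s['eef_pos'])[0])
# cover edge: near corners of rear face in wrist image: bottom edge at z~183?
for p in [(218,156),(338,156),(218,126),(337,126)]: print(onz(c,p,182))
E
```

```text
[317.31694492 277.01117901]
[277.99294139 248.83815071]
[620.69833378  72.05119779 182.        ]
[616.08729633 159.6200523  182.        ]
[599.21955525  71.85183981 182.        ]
[594.73943174 156.84143725 182.        ]
```

Emit:
apply_moves(
  offset=[
    [0, -0.06, -1],
    [0, -0.06, -2.2],
    [0, -0.06, -3.28],
    [0, -0.06, -3.28],
    [-0.4, -0.08, -3.28],
    [-0.6, -0.09, -3.28],
    [-0.6, -0.09, -3.28],
  ],
  yaw=[0, 0, 0, 0, 0, 0, 0],
  jaw=[1, 1, 1, 1, 1, 1, 1],
)

```text
t: 3.48
eef_pos: [647.3, 115.6, 168.9]
tcp_rot: [-0.024, 1.569, 0.028]
ft_force: [0.4, -0.1, 0.1]
opening: 0.004
```

```bash
python3 - <<'E'
from h import *
loc()
c=cam('scene'); crop(c,160,80,440,320,2.5,'scene3.png')
c=cam('wrist'); crop(c,0,0,560,420,1,'wrist3.png')
E
```

```text
t 3.48 eef [647.29 115.57 168.93] local 134.73 51.97 F [ 0.39 -0.08  0.09] M [ 0.07 -0.04 -0.06] op 0.004 tooly 93.0
```

View pics/scene3.png

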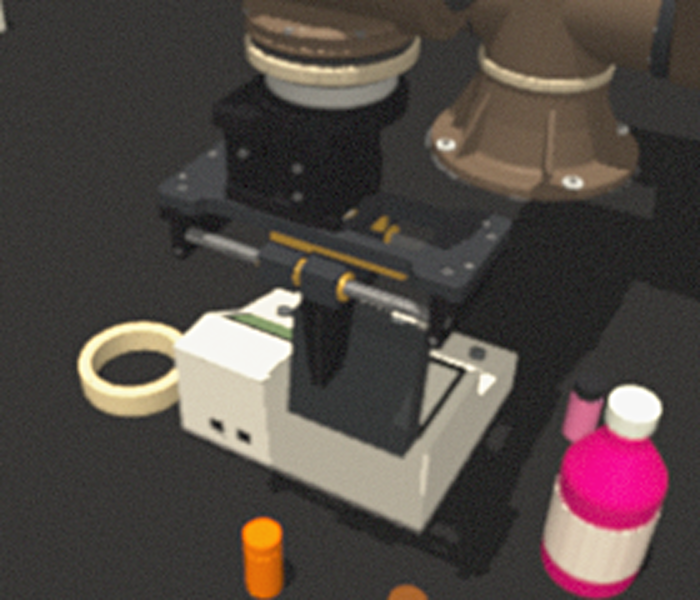

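View pics/wrist3.png

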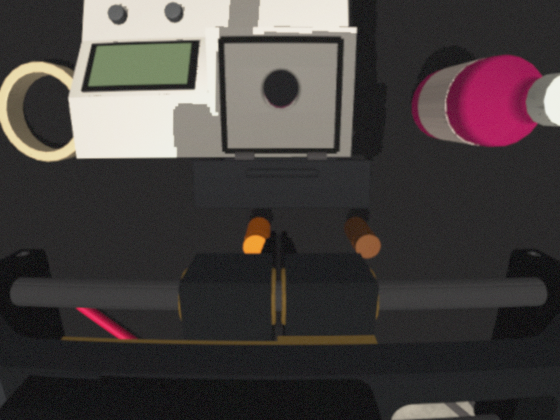

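Emit:
apply_moves(
  offset=[
    [-0.2, -0.01, 0],
    [-0.4, -0.02, 0],
    [-0.55, -0.03, 0],
    [-0.65, -0.035, 0],
    [-0.75, -0.04, 0],
    [-0.85, -0.045, 0],
    [-0.92, -0.05, 0],
    [-0.92, -0.05, 0],
  ],
  yaw=[0, 0, 0, 0, 0, 0, 0, 0],
  jaw=[1, 1, 1, 1, 1, 1, 1, 1],
)

```text
t: 4.58
eef_pos: [624.5, 114.3, 168.5]
tcp_rot: [-0.051, 1.57, 0.001]
ft_force: [0.0, -0.8, 1.1]
opening: 0.004
```

```bash
python3 - <<'E'
from h import *
loc()
c=cam('scene'); crop(c,160,80,440,320,2.5,'scene4.png')
c=cam('wrist'); crop(c,160,100,400,300,3,'wrist4.png')
E
```

```text
t 4.58 eef [624.49 114.29 168.51] local 111.89 51.88 F [ 0.03 -0.81  1.08] M [ 0.06 -0.03 -0.01] op 0.004 tooly 93.0
```

View pics/scene4.png

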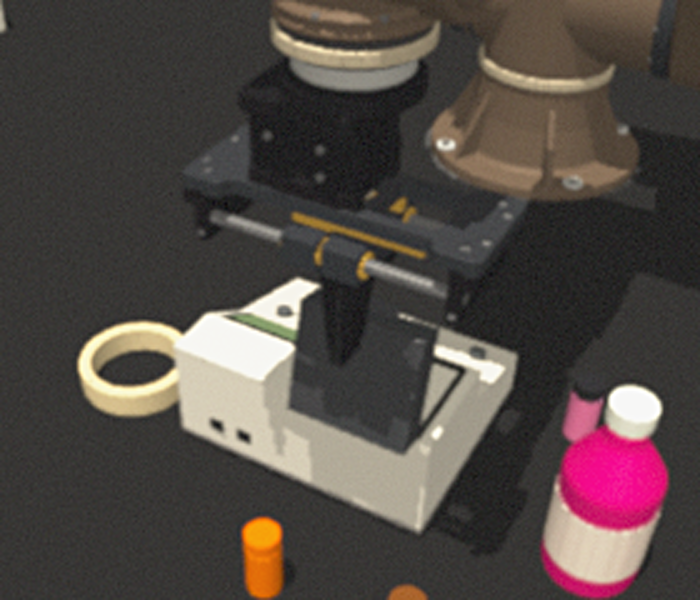

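View pics/wrist4.png

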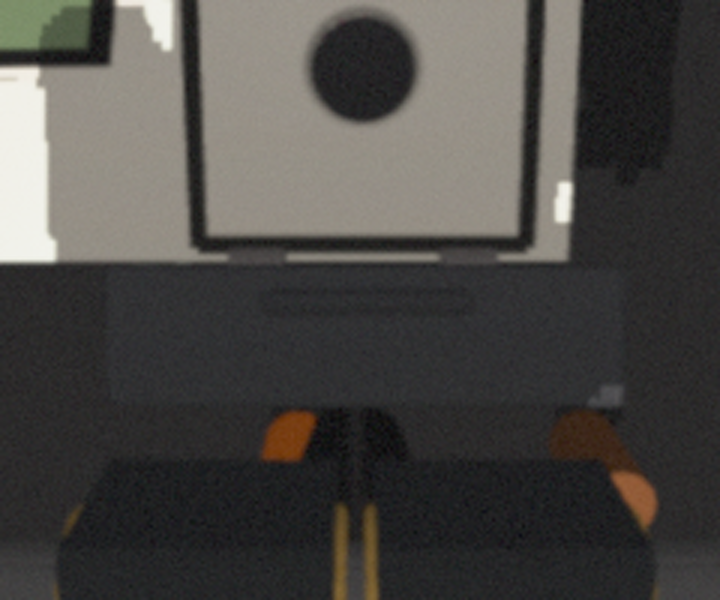

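```bash
python3 - <<'E'
from h import *
np.set_printoptions(precision=1,suppress=True)
c=cam('wrist'); o=np.load('pose.npy')
for x in (110,620): 
  w=onz(c,P(x,405,3,160,100),183); d=w[:2]-o[:2]; print(w, d[0]*np.cos(o[2])+d[1]*np.sin(o[2]))
env_s=env.state(); print(env_s['ft_force'])
E
```

```text
[612.7  72.2 183. ] 97.98129129240866
[608.3 158.7 183. ] 97.98994225597927
[ 0.5  0.5 -0.4]
```

```bash
python3 - <<'E'
from h import *
loc()
s=env.state(); o=np.load('pose.npy');th=o[2]
r=67;h=10.8
for a in [1.34,1.28,1.22,1.16,1.1,1.04,.98,.92,.86,.8,.74,.68,.62,.56,.5,.44,.38,.32,.26,.22,.18,.14,.1,.05,0]:
    x=90-r*np.cos(a)+24*np.sin(a)+h; z=98.5+r*np.sin(a)+24*np.cos(a)
    w=np.array([o[0]+np.cos(th)*x-np.sin(th)*52.5,o[1]+np.sin(th)*x+np.cos(th)*52.5,z])
    print(a,((w-s['eef_pos'])/25).round(2).tolist())
E
```

```text
t 4.72 eef [624.53 114.28 168.36] local 111.93 51.86 F [ 0.52  0.54 -0.41] M [ 0.04 -0.03 -0.03] op 0.003 tooly 93.0
1.34 [-0.13, 0.02, 0.03]
1.28 [-0.3, 0.01, 0.05]
1.22 [-0.47, 0.0, 0.05]
1.16 [-0.64, -0.01, 0.05]
1.1 [-0.81, -0.02, 0.03]
1.04 [-0.97, -0.03, 0.0]
0.98 [-1.14, -0.03, -0.03]
0.92 [-1.3, -0.04, -0.08]
0.86 [-1.47, -0.05, -0.14]
0.8 [-1.62, -0.06, -0.2]
0.74 [-1.78, -0.07, -0.28]
0.68 [-1.92, -0.07, -0.36]
0.62 [-2.07, -0.08, -0.46]
0.56 [-2.2, -0.09, -0.56]
0.5 [-2.34, -0.1, -0.67]
0.44 [-2.46, -0.1, -0.78]
0.38 [-2.58, -0.11, -0.91]
0.32 [-2.69, -0.11, -1.04]
0.26 [-2.79, -0.12, -1.18]
0.22 [-2.85, -0.12, -1.27]
0.18 [-2.91, -0.13, -1.37]
0.14 [-2.96, -0.13, -1.47]
0.1 [-3.01, -0.13, -1.57]
0.05 [-3.07, -0.13, -1.7]
0 [-3.12, -0.14, -1.83]
```

Emit:
apply_moves(
  offset=[
    [-0.13, 0.02, 0.03],
    [-0.3, 0.01, 0.05],
    [-0.47, 0, 0.05],
    [-0.64, -0.01, 0.05],
    [-0.81, -0.02, 0.03],
    [-0.97, -0.03, 0],
    [-1.14, -0.03, -0.03],
    [-1.3, -0.04, -0.08],
    [-1.47, -0.05, -0.14],
    [-1.62, -0.06, -0.2],
    [-1.78, -0.07, -0.28],
    [-1.92, -0.07, -0.36],
    [-2.07, -0.08, -0.46],
    [-2.2, -0.09, -0.56],
    [-2.2, -0.09, -0.56],
  ],
  yaw=[0, 0, 0, 0, 0, 0, 0, 0, 0, 0, 0, 0, 0, 0, 0],
  jaw=[1, 1, 1, 1, 1, 1, 1, 1, 1, 1, 1, 1, 1, 1, 1],
)

```text
t: 6.6
eef_pos: [569.2, 112.0, 154.2]
tcp_rot: [-0.178, 1.57, -0.126]
ft_force: [-1.3, -0.2, -1.3]
opening: -0.0
```

```bash
python3 - <<'E'
from h import *
loc()
c=cam('scene'); crop(c,160,80,440,320,2.5,'scene5.png')
E
```

```text
t 6.6 eef [569.19 112.02 154.18] local 56.55 52.48 F [-1.26 -0.17 -1.26] M [ 0.02  0.   -0.02] op -0.0 tooly 93.0
```

View pics/scene5.png

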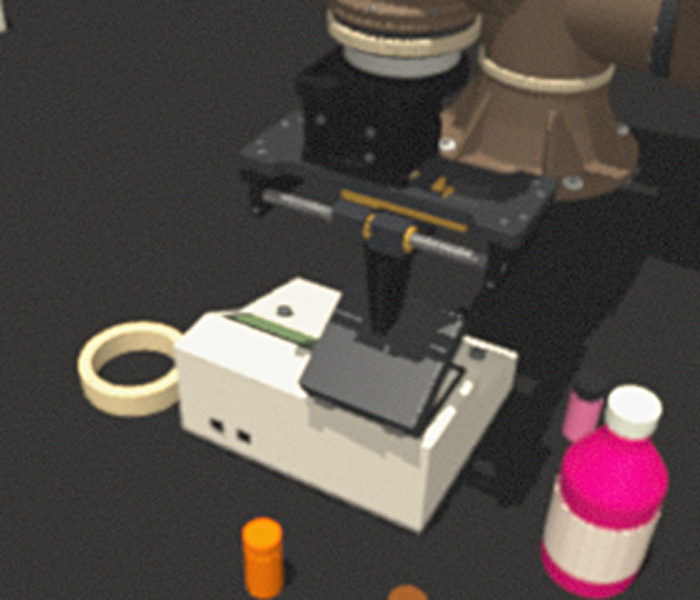

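Emit:
apply_moves(
  offset=[
    [-0.14, -0.01, -0.11],
    [-0.26, -0.01, -0.22],
    [-0.38, -0.02, -0.35],
    [-0.49, -0.02, -0.48],
    [-0.59, -0.03, -0.62],
    [-0.65, -0.03, -0.71],
    [-0.71, -0.04, -0.81],
    [-0.76, -0.04, -0.91],
    [-0.79, -0.04, -0.96],
    [-0.81, -0.04, -1.01],
    [-0.81, -0.04, -1.01],
  ],
  yaw=[0, 0, 0, 0, 0, 0, 0, 0, 0, 0, 0],
  jaw=[1, 1, 1, 1, 1, 1, 1, 1, 1, 1, 1],
)

```text
t: 8.02
eef_pos: [549.1, 111.0, 129.0]
tcp_rot: [-0.164, 1.57, -0.112]
ft_force: [-0.7, 0.1, 0.3]
opening: 0.006
```

```bash
python3 - <<'E'
from h import *
loc()
c=cam('scene'); crop(c,160,80,440,320,2.5,'scene6.png')
E
```

```text
t 8.03 eef [549.12 111.01 128.97] local 36.46 52.52 F [-0.71  0.1   0.32] M [ 0.07  0.02 -0.02] op 0.006 tooly 93.0
```

View pics/scene6.png

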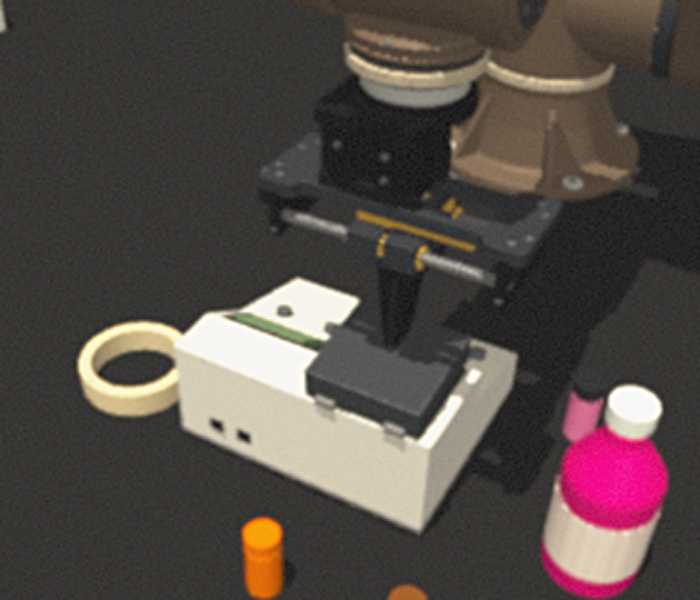

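Emit:
apply_moves(
  offset=[
    [-0.02, 0, -0.03],
    [-0.03, 0, -0.06],
    [-0.04, 0, -0.09],
    [-0.05, 0, -0.12],
    [-0.06, 0, -0.15],
    [-0.07, 0, -0.18],
    [-0.08, 0, -0.2],
    [-0.09, 0, -0.22],
    [-0.1, 0, -0.24],
    [-0.1, 0, -0.25],
    [-0.1, 0, -0.25],
  ],
  yaw=[0, 0, 0, 0, 0, 0, 0, 0, 0, 0, 0],
  jaw=[1, 1, 1, 1, 1, 1, 1, 1, 1, 1, 1],
)

```text
t: 9.45
eef_pos: [546.6, 111.0, 122.8]
tcp_rot: [-0.103, 1.57, -0.05]
ft_force: [-0.4, -0.5, 1.6]
opening: 0.005
```

```bash
python3 - <<'E'
from h import *
loc();loc()
E
```

```text
t 9.45 eef [546.65 111.02 122.81] local 33.99 52.66 F [-0.42 -0.5   1.58] M [0.01 0.06 0.07] op 0.005 tooly 93.0
t 9.45 eef [546.65 111.02 122.81] local 33.99 52.66 F [-0.42 -0.5   1.58] M [0.01 0.06 0.07] op 0.005 tooly 93.0
```

Emit:
apply_moves(
  offset=[
    [0, 0, -0.02],
    [0, 0, -0.03],
    [0, 0, -0.03],
  ],
  yaw=[0, 0, 0],
  jaw=[1, 1, 1],
)

```text
t: 9.82
eef_pos: [546.6, 111.0, 122.7]
tcp_rot: [-0.046, 1.57, 0.006]
ft_force: [-1.8, -0.1, 8.4]
opening: 0.003
```

Emit:
apply_moves(
  offset=[
    [0, 0, -0.02],
    [0, 0, -0.02],
  ],
  yaw=[0, 0],
  jaw=[1, 1],
)

```text
t: 10.07
eef_pos: [546.7, 111.1, 122.7]
tcp_rot: [-0.03, 1.569, 0.023]
ft_force: [-2.2, -0.5, 8.0]
opening: 0.004
```

Emit:
apply_moves(
  offset=[
    [0, 0, 0.1],
    [0, 0, 0.6],
    [0, 0, 1.5],
    [0, 0, 2.5],
    [-1, -0.5, 3.2],
    [-2.4, -1.5, 3.2],
    [-3.5, -2.2, 3.2],
    [-3.5, -2.2, 3.2],
    [-3.5, -2.2, 3.2],
  ],
  yaw=[0, 0, 0, 0, 0, 0, 0, 0, 0],
  jaw=[1, 1, 1, 1, 1, 1, 1, 1, 1],
)

```text
t: 11.2
eef_pos: [460.1, 56.2, 203.3]
tcp_rot: [-0.036, 1.568, 0.017]
ft_force: [-0.0, -0.1, 0.5]
opening: 0.004
```

```bash
python3 - <<'E'
from h import *
loc()
c=cam('scene'); crop(c,180,180,380,320,4,'scene7.png')
c=cam('wrist'); crop(c,0,0,560,420,1.3,'wrist7.png')
c=cam('top'); crop(c,160,110,360,280,4,'top7.png')
E
```

```text
t 11.2 eef [460.05  56.19 203.31] local -55.34 2.4 F [-0.02 -0.08  0.5 ] M [0.01 0.03 0.02] op 0.004 tooly 92.99
```

View pics/scene7.png

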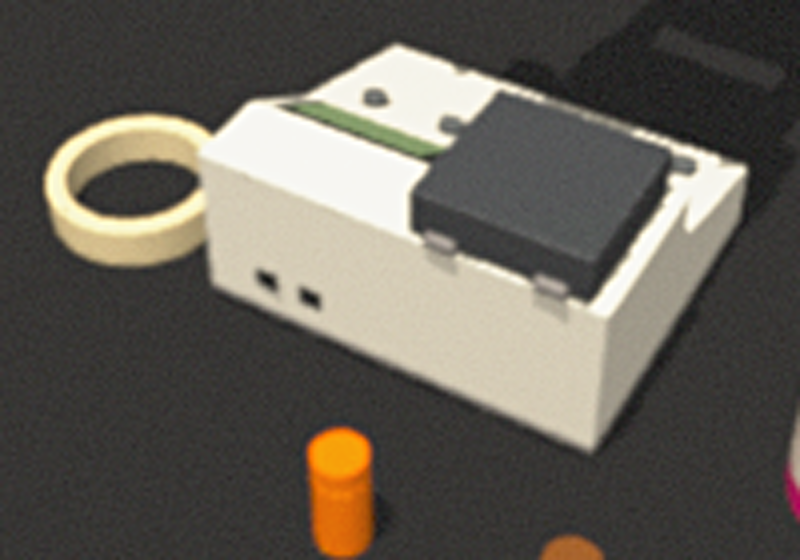

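View pics/wrist7.png

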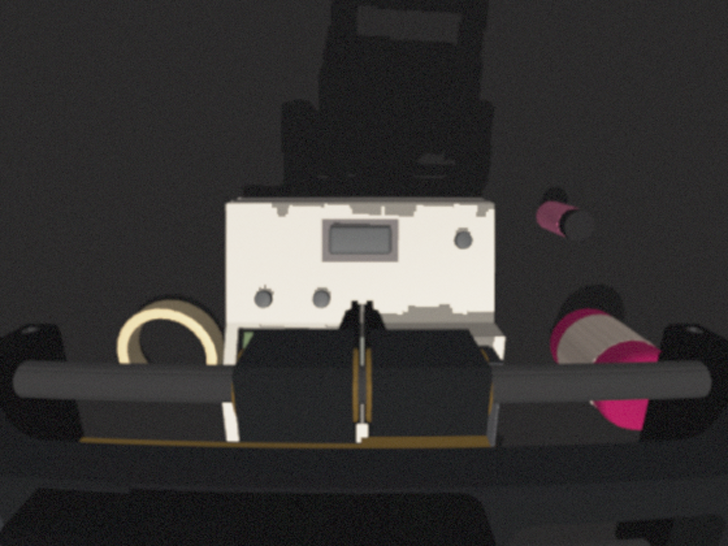

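View pics/top7.png

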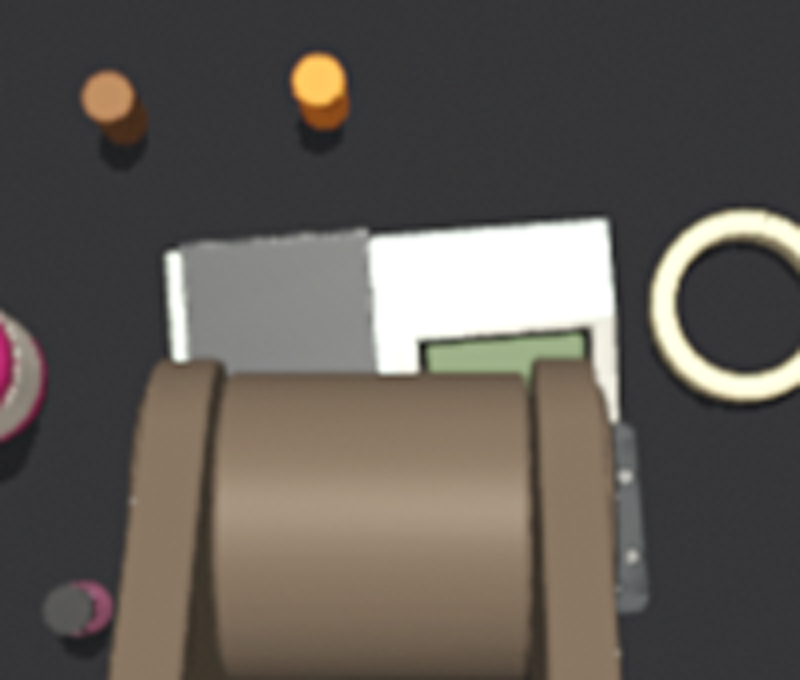

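```bash
python3 - <<'E'
from h import *
np.set_printoptions(precision=1,suppress=True)
o=np.load('pose.npy');th=o[2];M=np.array([[np.cos(th),-np.sin(th)],[np.sin(th),np.cos(th)]])
s=cam('scene')
for a in (0,.05):
  for y in (96.5,8.5):
    for e in (84,0):
      x=90-e*np.cos(a)+24*np.sin(a);z=98.5+e*np.sin(a)+24*np.cos(a)
      print(a,y,e,(proj(s,np.r_[M@[x,y]+o[:2],z])[0]-180)*4)
c=cam('wrist')
for n,p in [('read',(361,240)),('power',(463,240)),('left',(321,298)),('right',(263,298))]:
  w=onz(c,P(*p,1.3,0,0),58 if n in('read','power') else 70); print(n,w,M.T@(w[:2]-o[:2]))
st=env.state(); 
w=np.r_[M@[-66,0]+o[:2],63]; print('move',(w-st['eef_pos'])/25)
E
```

```text
0 96.5 84 [672.9 141.2]
0 96.5 0 [591.4 255.2]
0 8.5 84 [496.9  80.2]
0 8.5 0 [404.5 183. ]
0.05 96.5 84 [672.7 135.5]
0.05 96.5 0 [590.1 257. ]
0.05 8.5 84 [495.8  74.5]
0.05 8.5 0 [403.  184.6]
read [453.1  55.9  58. ] [-62.3   2.5]
power [448.9 133.5  58. ] [-62.4  80.2]
left [497.   27.9  70. ] [-19.9 -27.8]
right [499.4 -16.3  70. ] [-19.8 -72. ]
move [-0.4 -0.1 -5.6]
```

Emit:
apply_moves(
  offset=[
    [-0.42, -0.08, -1],
    [-0.42, -0.08, -2.5],
    [-0.42, -0.08, -4],
    [-0.42, -0.08, -5],
    [-0.42, -0.08, -5.5],
    [-0.42, -0.08, -5.5],
  ],
  yaw=[0, 0, 0, 0, 0, 0],
  jaw=[1, 1, 1, 1, 1, 1],
)

```text
t: 12.2
eef_pos: [449.0, 54.4, 64.6]
tcp_rot: [2.766, 1.571, 2.819]
ft_force: [-0.5, -0.2, 0.4]
opening: 0.006
```

```bash
python3 - <<'E'
from h import *
loc()
c=cam('scene'); crop(c,180,120,380,320,3,'scene8.png')
c=cam('wrist'); crop(c,100,60,460,300,2,'wrist8.png')
E
```

```text
t 12.2 eef [449.03  54.44  64.63] local -66.44 1.23 F [-0.45 -0.18  0.4 ] M [ 0.05 -0.   -0.04] op 0.006 tooly 93.04
```

View pics/scene8.png

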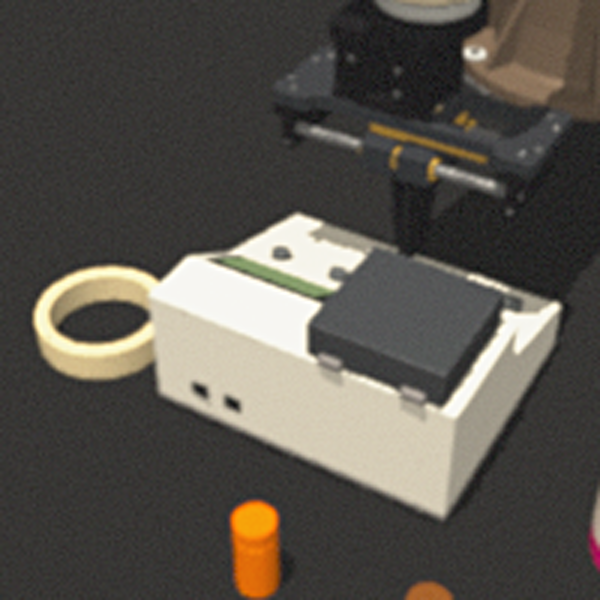

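View pics/wrist8.png

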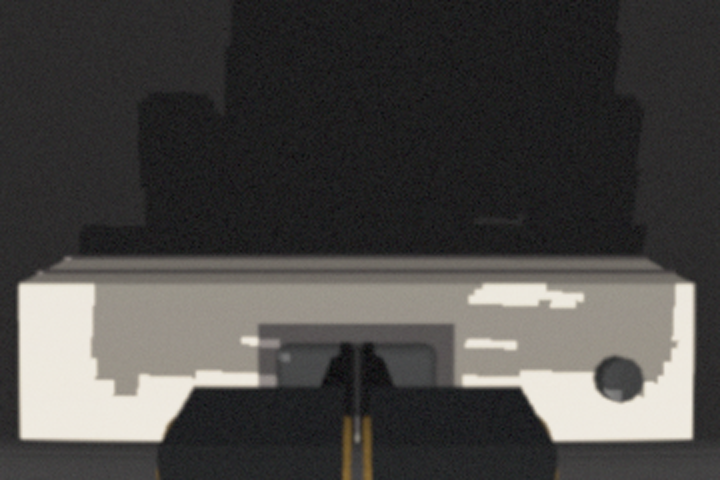

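Emit:
apply_moves(
  offset=[
    [0, 0, -0.06],
    [0, 0, -0.12],
    [0.01, 0, -0.18],
    [0.02, 0, -0.24],
    [0.02, 0, -0.24],
  ],
  yaw=[0, 0, 0, 0, 0],
  jaw=[1, 1, 1, 1, 1],
)

```text
t: 12.92
eef_pos: [450.1, 54.4, 59.6]
tcp_rot: [-0.055, 1.569, -0.002]
ft_force: [0.5, 0.5, 2.0]
opening: 0.002
```

Emit:
apply_moves(
  offset=[
    [0.01, 0, -0.03],
    [0.015, 0, -0.06],
    [0.015, 0, -0.06],
  ],
  yaw=[0, 0, 0],
  jaw=[1, 1, 1],
)

```text
t: 13.3
eef_pos: [450.6, 54.4, 58.1]
tcp_rot: [-0.05, 1.568, 0.003]
ft_force: [-1.3, 0.5, 3.1]
opening: 0.005
```

Emit:
apply_moves(
  offset=[
    [0.01, 0, -0.03],
    [0.015, 0, -0.06],
    [0.015, 0, -0.06],
  ],
  yaw=[0, 0, 0],
  jaw=[1, 1, 1],
)

```text
t: 13.68
eef_pos: [451.0, 54.4, 56.6]
tcp_rot: [-0.047, 1.568, 0.007]
ft_force: [-0.1, 0.6, 4.3]
opening: 0.008
```

```bash
python3 -c "
from h import *
loc()"
```

```text
t 13.68 eef [450.97  54.41  56.61] local -64.51 1.1 F [-0.09  0.6   4.32] M [0.14 0.02 0.02] op 0.008 tooly 93.04
```

Emit:
apply_moves(
  offset=[
    [0.005, 0, -0.02],
    [0.01, 0, -0.03],
    [0.01, 0, -0.03],
  ],
  yaw=[0, 0, 0],
  jaw=[1, 1, 1],
)

```text
t: 14.05
eef_pos: [451.1, 54.4, 56.1]
tcp_rot: [-0.039, 1.568, 0.014]
ft_force: [-2.0, 0.5, 9.5]
opening: 0.004
```

Emit:
apply_moves(
  offset=[
    [-0.01, 0, 0.06],
    [-0.03, 0, 0.14],
    [-0.05, 0, 0.3],
    [-0.05, 0, 1],
    [-0.05, 0, 2.5],
    [-0.05, 0, 4.5],
    [-1, 0, 6],
    [-1, 0, 7],
    [-1, 0, 7],
    [-1, 0, 7],
  ],
  yaw=[0, 0, 0, 0, 0, 0, 0, 0, 0, 0],
  jaw=[1, 1, 1, 1, 1, 1, 1, 1, 1, 1],
)

```text
t: 15.3
eef_pos: [425.8, 54.4, 230.4]
tcp_rot: [-0.025, 1.569, 0.028]
ft_force: [0.3, 0.1, -0.8]
opening: 0.004
```

```bash
python3 - <<'E'
from h import *
loc()
c=cam('scene'); crop(c,180,180,380,320,4,'scene9.png')
c=cam('wrist'); crop(c,0,0,560,420,1.3,'wrist9.png')
E
```

```text
t 15.3 eef [425.83  54.43 230.39] local -89.6 2.42 F [ 0.25  0.07 -0.79] M [ 0.06 -0.02 -0.04] op 0.004 tooly 93.04
```

View pics/scene9.png

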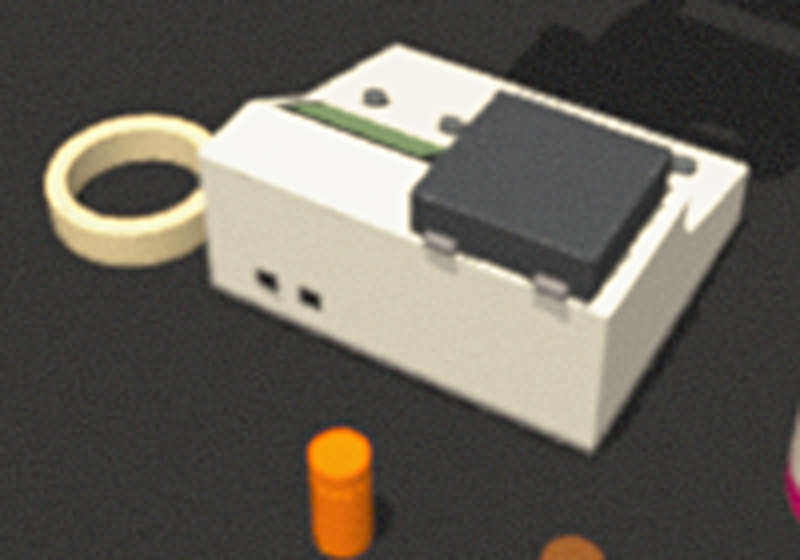

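View pics/wrist9.png

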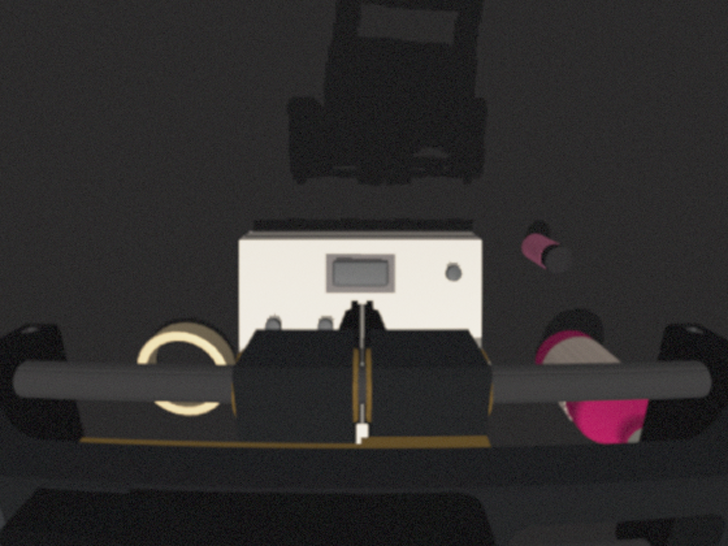

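The cover lies flat, with hinge corners at about (415,195) and (595,262) in the scene crop, as before the key press. The case corners have not moved and the key is up. The arm is clear of everything, so I'm handing in.

```bash
python3 -c "
from cell import env
print(env.job_done())"
```

```text
the job is handed in; nothing more can be done
None
```

I closed the photometer's light cover, then pressed the READ key right down once and released it. The job was handed in at about 15.4 s, well under the 45 s limit.

- **Cover:** I pushed it over from behind with the shut fingertips, slowing to about 1 mm per row for the last 6 mm. The fingertips stopped at z = 122.7 mm, against 122.5 mm expected with the cover shut. They pressed with about 8 N.
- **READ key:** The fingertips went down from about z = 60 mm to 56.1 mm, which matches the key's 4 mm travel. The force rose from 2.0 to 3.1 to 4.3 N, then jumped to 9.5 N at the stop. I then lifted straight off.
- **Last checks:** In the camera pictures the cover lies flat, the READ key is up, and the photometer, vials, bottle and tape are where they were. The force on the tool was back to noise level.
- **Disagreements:** Points computed for the shut cover sat 2–5 pixels off the scene picture, which I put down to calibration and its rounded edges. The top and wrist views also placed the READ key about 3 mm apart sideways. That is well inside its 48 mm width, so I aimed between them.

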